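# Set out a stripped valve's parts for refitting

### The job

The three inner parts of a water valve stand in the dishes of the aluminium drip tray in the order in which they came off: the one furthest to the robot's left came off first, the one furthest to its right last. Move them to the three white wells on the wooden board in the order for refitting, starting from the brass valve body that stands at one end of the board: the last one off goes in the well next to the valve body, the middle one in the middle well, and the first one off in the well farthest from the valve body. Keep the parts upright all the time, and leave each standing flat in its well.

Things in the scene. Friction and masses are not known exactly. Their poses are not given: they have to be found in the camera images.
- strainer: Steel strainer basket: flange 40 mm across and 6 mm high at the foot, then a plain cylinder 30 mm in diameter up to 62 mm, with dark bands and a dark round mouth on top; about 120 g. Grip the cylinder. Stands upright; round about its z axis where it is gripped, so any yaw will do. Origin: centre of its underside; z up.
- stem: Brass valve stem: disc 40 mm across and 10 mm high at the foot, then a cylinder 24 mm in diameter up to 50 mm, then a thin steel pin 10 mm in diameter up to 66 mm; about 150 g. Grip the 24 mm cylinder, between 15 and 50 mm up. Stands upright; round about its z axis where it is gripped, so any yaw will do. Origin: centre of its underside; z up.
- bonnet: Brass bonnet: hexagon 40 mm across its flats (46 mm over its corners) and 22 mm high at the foot, then a cylinder 32 mm in diameter up to 56 mm; about 200 g. Grip the cylinder, between 24 and 55 mm up. Stands upright; round about its z axis where it is gripped, so any yaw will do. Origin: centre of its underside; z up.
- dish_strainer: Grey plastic dish in which the strainer stands at the start: square, 66 mm outside, 60 mm inside, floor 3 mm thick, rim 9 mm above the underside. Fixed on the long aluminium drip tray; the three dishes look alike, 80 mm apart in a row, shuffled. Origin: centre of its underside, 12 mm above the table; x across the row, y along it to the robot's left, z up.
- dish_stem: Grey plastic dish in which the stem stands at the start: square, 66 mm outside, 60 mm inside, floor 3 mm thick, rim 9 mm above the underside. Fixed on the long aluminium drip tray; the three dishes look alike, 80 mm apart in a row, shuffled. Origin: centre of its underside, 12 mm above the table; x across the row, y along it to the robot's left, z up.
- dish_bonnet: Grey plastic dish in which the bonnet stands at the start: square, 66 mm outside, 60 mm inside, floor 3 mm thick, rim 9 mm above the underside. Fixed on the long aluminium drip tray; the three dishes look alike, 80 mm apart in a row, shuffled. Origin: centre of its underside, 12 mm above the table; x across the row, y along it to the robot's left, z up.
- well_1: One of three identical white plastic wells to fill: square, 66 mm outside, 60 mm inside, floor 3 mm thick, rim 9 mm above the underside. Fixed in a row 80 mm apart on the dark wooden board; which is where in the row is shuffled. Origin: centre of its underside, 12 mm above the table (a seated part's origin is 3 mm higher); x across the row, y along it to the robot's left, z up.
- well_2: One of three identical white plastic wells to fill: square, 66 mm outside, 60 mm inside, floor 3 mm thick, rim 9 mm above the underside. Fixed in a row 80 mm apart on the dark wooden board; which is where in the row is shuffled. Origin: centre of its underside, 12 mm above the table (a seated part's origin is 3 mm higher); x across the row, y along it to the robot's left, z up.
- well_3: One of three identical white plastic wells to fill: square, 66 mm outside, 60 mm inside, floor 3 mm thick, rim 9 mm above the underside. Fixed in a row 80 mm apart on the dark wooden board; which is where in the row is shuffled. Origin: centre of its underside, 12 mm above the table (a seated part's origin is 3 mm higher); x across the row, y along it to the robot's left, z up.
- valve_body: Stripped brass valve body, fixed: a pipe 120 mm long lying across the row, with an open upright neck 44 mm across, 72 mm high, on a wooden block 70 x 50 mm. In line with the wells at the left or right end of the board, 110, 190 and 270 mm from their centres (a paste tin, 58 mm across, 55 mm high, is at the other end). Origin: on the table under the neck; y along the row to the robot's left.
There are look-alikes about, which are no part of the job. What is shaped like the bonnet but red is not meant.

How it is judged:
By the outcome, as a careful person would: the job done as asked, in the order asked, and still so for the second after the job is handed in, with the robot touching nothing.
It also fails if it takes over 80 s, if anything falls off the work surface, if the arm or the gripper's body presses on something with over 40 N, if the wrist force passes 120 N, or if a joint passes its speed limit or range.

### The arm

A 6-joint arm with a two-finger parallel gripper is mounted at the origin on the work surface. World frame = base frame: x ahead of the robot, y to its left, z up, the work surface at z = 0. Lengths are in m, angles in degrees, forces in N, time in s.
With the tool pointing down it reaches from about 0.3 to 0.85 m from the base axis. Payload 4.2 kg.
Tool frame: the origin (TCP) lies at the very end of the fingers, on their centre line; the grasp point (between the pads) lies 19 mm behind it (arm.pinch_z is the distance from the TCP to the grasp point, in m); z points along the fingers, y is the direction in which the jaws open and shut (so a half turn about z gives the same grasp; the last joint's range is limited). The gripper opens to 91 mm and grips with 3 to 60 N. Pads are 32 mm wide; open, the fingers measure 118 mm over their backs; the gripper's body (76 mm by 178 mm) begins 60 mm behind the grasp point.
Start: joints at [65.489, 18.312, 89.639, -0, 72.044, -1.146], TCP at [0.228, 0.528, 0.214] pointing down, gripper open.
Joint ranges: [-177.97, 177.97], [-48.28, 115.42], [12.27, 149.76], [-77.06, 257.06], [2.81, 150.46], [-146.56, 146.56]. Speed limits (degrees/s): [147.25, 147.25, 180, 180, 180, 180].

### API

Orientations are given as a 3x3 rotation matrix whose columns are the frame's x, y, z axes.
In Python, from plant import arm, vision, models gives the robot as it stands.
- The arm moves only by the shell command python3 -m handwheel 'ROWS' [OPENING] [FORCE]. ROWS is JSON, one flat list of numbers, 6 for each row, row after row: the shift along the tool's x, y, z in m, then the turn, a rotation vector about the tool's x, y, z in rad. A call has 1 to 12 rows; each row is the pose to reach, as a shift and turn from the pose commanded when the call began, along the tool's axes at that moment; what a row does not reach only later rows make up. A row lasts 1/12 s, in which the tool goes at most 41.7 mm and 7.16 degrees, less where a joint would pass 70% of its speed; a pose out of reach is approached as far as the arm can. A call with a gripper value outside its range is refused whole. OPENING is the opening, from 0 (shut) to 1 (fully open), set as the call begins (- or left out, the last holds). The fingers move at their own pace and stop on an object; FORCE is the grip in N (left out, the last holds). Time passes only in rows, so rows that repeat a pose let the fingers close. It gives the time, the measured TCP pose, the force and the opening at its end, in the units of the state.
- arm.observe(): the state, without advancing time (a new reading comes with each control period).
- vision.camera(name): name is "side" or "top" or "wrist"; returns a dict with "frame" (420x560x3 uint8, blue, green, red), "fx", "fy", "cx", "cy" (pixels), "camera_from_world" (4x4, takes a point from world to camera coordinates); the wrist camera has in their place "T_tool_cam" (4x4, takes a point from camera to tool coordinates, whose origin is the TCP and whose axes are the flange's). Camera axes: x right, y down, z forward; pixel columns grow to the right and rows downward; lengths in m; the calibration is good to about 2 mm. A picture is of the moment at which its call begins: read the wrist's pose just before it. There is no depth.
- arm.hand_in(): hands the job in, once; it reports no verdict.
Trained networks look in a picture, given as the dict that the camera call returned (one of the last four; its "shot" number tells which), for a name from the list of things; names that differ only in an ending like _2 or _b are one class to them, and where a whole thing is asked for, a point or a joint stands for the part that bears it (a point fixed in the world has none). Each returns a list of dicts, best first, with "conf" (0 to 1); they miss things now and then, are a little off and sometimes report something else, mostly with a low value. They report only what shows in the picture. A call takes as long as a camera call. They do not tell look-alikes from the thing itself.
- models.outline_of(picture, label): "region" (420x560 bool, what is visible of it) and "box" ([left, top, width, height] in pixels, round what is visible of it).
The state is a dict: "time": time; "joints": joint angles; "joint_velocities": joint speeds; "effort": joint torques, N m; "eef_pos": TCP position; "eef_rot": TCP orientation; "force": force on the tool from outside, world axes, zero at the start; "ft_torque": the same for the moment, N m; "width": opening from 0.0 (shut) to 1.0 (fully open).
Only numpy, scipy, OpenCV 4.12 (cv2) and the standard library are available. Lean on these libraries where they do the work, as an engineer would, in place of code of your own. Each camera call takes 0.05 s, during which the arm holds its last target. There are 200 camera calls.

## Working session

There is one attempt and no reset: what is moved stays moved. The work goes in short steps, Python scripts to look and compute and a shell command to move; the robot and the scene stay as the last step left them, time stands still between calls to the robot, and variables do not carry over. Pictures are saved under pics/ and viewed, about 12 in all and at most 16, crops included, and the job is handed in when it is done.

```bash
mkdir -p pics; ls; python3 - <<'E'
from plant import arm, vision, models
import cv2
s=arm.observe();print(s['time'],s['eef_pos'],s['eef_rot'],s['width'],arm.pinch_z)
for n in ['top','side']:
    p=vision.camera(n);cv2.imwrite(f'pics/{n}0.png',p['frame']);print(n,p['fx'],p['cx'],p['cy'],p['camera_from_world'])
    for l in ['strainer','stem','bonnet','dish_stem','well_1','valve_body']:
        print(l,[(round(d['conf'],2),d['box']) for d in models.outline_of(p,l)])
E
```

```text
pics
0.0 [0.22784422 0.52741984 0.21313251] [[-9.17995253e-01  3.96590747e-01 -7.03726049e-04]
 [ 3.96591369e-01  9.17993973e-01 -1.53350291e-03]
 [ 3.78432068e-05 -1.68684007e-03 -9.99998577e-01]] 0.9981073430325249 0.0188
top 456.15602445680804 276.9850423862568 211.83658904252405 [[-0.01154758 -0.99982668  0.01460333 -0.03852819]
 [-0.98199205  0.00858508 -0.18872709  0.57291125]
 [ 0.18856901 -0.01651969 -0.98192099  0.93887793]
 [ 0.          0.          0.          1.        ]]
strainer [(0.61, [204.8, 178.1, 15.5, 21.8])]
stem [(0.7, [237.0, 171.5, 18.1, 21.0])]
bonnet [(0.87, [385.5, 203.8, 23.0, 24.5]), (0.82, [395.2, 163.2, 20.6, 17.8]), (0.76, [275.3, 163.0, 17.5, 25.1]), (0.73, [356.3, 177.1, 19.6, 25.2]), (0.4, [274.3, 250.2, 32.9, 31.6])]
dish_stem [(0.8, [232.5, 168.4, 30.8, 28.6])]
well_1 [(0.91, [237.9, 247.2, 32.8, 29.0]), (0.7, [310.3, 252.1, 31.6, 31.8]), (0.59, [276.5, 251.8, 28.5, 31.4])]
valve_body [(0.79, [364.4, 242.1, 31.2, 58.0])]
side 451.20499984157243 277.8856104795274 210.75998806648687 [[ 0.99441311 -0.10465021 -0.01381655 -0.55806576]
 [-0.07633834 -0.6225593  -0.77884041  0.04592893]
 [ 0.07290419  0.77554384 -0.62706995  0.94038229]
 [ 0.          0.          0.          1.        ]]
strainer [(0.58, [294.0, 150.0, 17.4, 36.1]), (0.47, [298.8, 185.7, 30.7, 22.7])]
stem [(0.57, [309.5, 172.2, 15.8, 30.9])]
bonnet [(0.84, [314.6, 198.0, 25.3, 32.1]), (0.79, [351.5, 306.2, 28.6, 46.9]), (0.68, [290.0, 301.5, 32.2, 38.0]), (0.63, [322.8, 272.9, 18.4, 37.0]), (0.29, [293.7, 153.6, 17.9, 27.3])]
dish_stem [(0.73, [298.0, 184.3, 31.8, 26.7])]
well_1 [(0.75, [214.9, 220.6, 32.0, 27.3]), (0.65, [208.4, 249.6, 38.9, 28.2]), (0.56, [216.6, 192.9, 35.3, 27.3])]
valve_body [(0.62, [188.7, 277.0, 76.7, 52.7])]
```

```bash
python3 - <<'E'
import cv2
a=cv2.imread('pics/top0.png')[140:320,170:440];cv2.imwrite('pics/top0c.png',cv2.resize(a,(800,533),interpolation=cv2.INTER_CUBIC))
a=cv2.imread('pics/side0.png')[130:370,170:440];cv2.imwrite('pics/side0c.png',cv2.resize(a,(675,600),interpolation=cv2.INTER_CUBIC))
E
```

```text
(no output)
```

View pics/top0c.png

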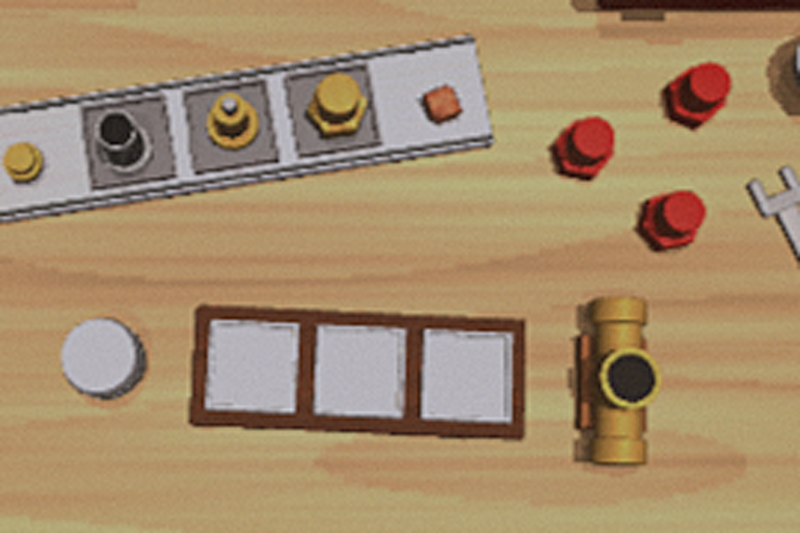

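View pics/side0c.png

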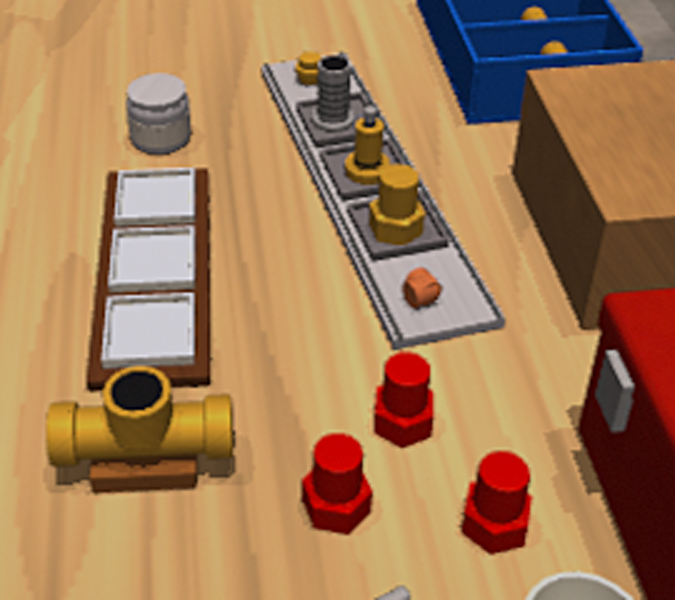

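```bash
cat > h.py <<'E'
import numpy as np, cv2
from plant import arm, vision, models
def P(p): 
    K=np.array([[p['fx'],0,p['cx']],[0,p['fy'],p['cy']],[0,0,1]]);return K@p['camera_from_world'][:3]
def ray(p,uv,z):
    "world point on plane z"
    M=P(p);A=np.c_[M[:,:2],-np.array([*uv,1.])];return np.linalg.solve(A,-(M[:,2]*z+M[:,3]))[:2]
def tri(a,ua,b,ub):
    X=cv2.triangulatePoints(P(a),P(b),np.array(ua,float).reshape(2,1),np.array(ub,float).reshape(2,1))[:,0];return X[:3]/X[3]
def rows(xyz,yaw_y):
    "shift/turn in tool axes to get tcp to xyz pointing down with jaw axis at world angle yaw_y (deg), modulo 180"
    from scipy.spatial.transform import Rotation as R
    s=arm.observe();R0=np.array(s['eef_rot']);a=np.radians(yaw_y);best=None
    for k in (0,np.pi):
        y=np.array([np.cos(a+k),np.sin(a+k),0]);z=np.array([0,0,-1.]);T=np.c_[np.cross(y,z),y,z]
        r=R.from_matrix(R0.T@T).as_rotvec()
        if best is None or np.linalg.norm(r)<np.linalg.norm(best):best=r
    d=R0.T@(np.array(xyz)-s['eef_pos']);return np.round(d,4),np.round(best,3)
E
python3 - <<'E'
from h import *
t=vision.camera('top');s=vision.camera('side')
T=lambda x,y:(170+(x+.5)/2.963-.5,140+(y+.5)/2.963-.5); S=lambda x,y:(170+(x+.5)/2.5-.5,130+(y+.5)/2.5-.5)
for n,a,b,z in [('strainer',(117,131),(333,64),.077),('stem',(230,102),(369,111),.081),('bonnet',(340,90),(398,176),.071),
 ('wL',(252,368),(155,195),.018),('wM',(359,370),(150,258),.018),('wR',(466,376),(149,329),.018),('body',(631,378),(137,390),.072)]:
    print(n,tri(t,T(*a),s,S(*b)).round(4),ray(t,T(*a),z).round(4),ray(s,S(*b),z).round(4))
E
```

```text
strainer [0.6301 0.1011 0.077 ] [0.6307 0.1011] [0.6295 0.1009]
stem [0.6495 0.0191 0.0799] [0.6507 0.019 ] [0.6476 0.017 ]
bonnet [ 0.6598 -0.0613  0.0713] [ 0.6621 -0.0614] [ 0.6576 -0.0617]
wL [0.4627 0.0056 0.0176] [0.4629 0.0056] [0.4625 0.0051]
wM [ 0.4585 -0.0745  0.0171] [ 0.4606 -0.0742] [ 0.4564 -0.0759]
wR [ 0.4546 -0.1544  0.0167] [ 0.4553 -0.1541] [ 0.4539 -0.1558]
body [ 0.4486 -0.2644  0.0722] [ 0.4489 -0.2644] [ 0.4484 -0.2642]
```

View pics/top0.png

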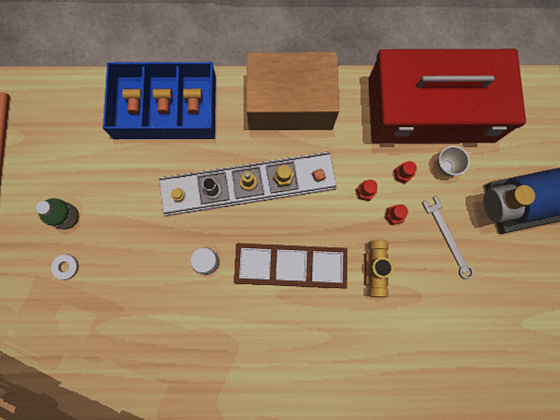

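```bash
python3 - <<'E'
from h import *
t=vision.camera('top');s=vision.camera('side')
S=lambda x,y:(170+(x+.5)/2.5-.5,130+(y+.5)/2.5-.5)
b=ray(s,S(586,325),0);print('corner base',b)
for h in (.08,.1,.12,.14,.16): print(h,ray(s,S(605,222),h))
print('top img base',ray(t,(290,129),0),[ray(t,(290,111),h).round(3) for h in(.08,.1,.12,.14)])
print('toolbox', ray(t,(372,140),0))
st=arm.observe();print(st['joints'])
print(rows([.66,-.061,.16],10.4),rows([.66,-.061,.16],10.4+90))
E
```

```text
corner base [ 0.78588859 -0.17303145]
0.08 [ 0.7956841  -0.14686409]
0.1 [ 0.78431116 -0.16963512]
0.12 [ 0.77293822 -0.19240615]
0.14 [ 0.76156528 -0.21517718]
0.16 [ 0.75019233 -0.23794822]
top img base [ 0.78393111 -0.078637  ] [array([ 0.795, -0.075]), array([ 0.786, -0.074]), array([ 0.778, -0.073]), array([ 0.769, -0.072])]
toolbox [ 0.75515599 -0.27346122]
[ 6.54888772e+01  1.83124777e+01  8.96398691e+01 -7.53390192e-04
  7.20424152e+01 -1.14522204e+00]
(array([-0.6301, -0.3693,  0.0539]), array([ 0.   , -0.   ,  0.981])) (array([-0.6301, -0.3693,  0.0539]), array([ 0.   ,  0.   , -0.589]))
```

```bash
python3 -m handwheel '[-0.63,-0.369,0.02,0,0,0.981, -0.63,-0.369,0.02,0,0,0.981, -0.63,-0.369,0.02,0,0,0.981, -0.63,-0.369,0.02,0,0,0.981, -0.63,-0.369,0.02,0,0,0.981, -0.63,-0.369,0.02,0,0,0.981, -0.63,-0.369,0.02,0,0,0.981, -0.63,-0.369,0.02,0,0,0.981, -0.63,-0.369,0.02,0,0,0.981, -0.63,-0.369,0.02,0,0,0.981, -0.63,-0.369,0.02,0,0,0.981, -0.63,-0.369,0.02,0,0,0.981]' 1 20; python3 -c "
from h import *
print(rows([.66,-.061,.19],10.4))"
```

```text
time: 1.9
eef_pos: [0.5247, 0.123, 0.2005]
eef_rot: [[-0.181, 0.984, 0.001], [0.984, 0.181, 0.0], [0.0, 0.001, -1.0]]
force: [0.8, 1.1, 0.3]
width: 0.998
(array([-0.2054,  0.0998,  0.0105]), array([ 0.001, -0.   ,  0.   ]))
```

```bash
python3 -m handwheel '[-0.205,0.1,0.01,0,0,0, -0.205,0.1,0.01,0,0,0, -0.205,0.1,0.01,0,0,0, -0.205,0.1,0.01,0,0,0, -0.205,0.1,0.01,0,0,0, -0.205,0.1,0.01,0,0,0, -0.205,0.1,0.01,0,0,0, -0.205,0.1,0.01,0,0,0, -0.205,0.1,0.01,0,0,0]'; python3 -c "
from h import *
s=arm.observe();p=vision.camera('wrist');cv2.imwrite('pics/w1.png',p['frame'])
print(rows([.66,-.061,.19],10.4),s['eef_pos'])
C=np.linalg.inv(p['T_tool_cam']);K=np.array([[p['fx'],0,p['cx']],[0,p['fy'],p['cy']],[0,0,1]])
for n,X in [('bonnet',[.6598,-.0613,.071]),('stem',[.6495,.0191,.081])]:
    l=np.array(s['eef_rot']).T@(np.array(X)-s['eef_pos']);c=C@np.append(l,1);q=K@c[:3];print(n,q[:2]/q[2])
"
```

```text
time: 2.65
eef_pos: [0.6586, -0.0579, 0.19]
eef_rot: [[-0.181, 0.983, -0.001], [0.983, 0.181, 0.001], [0.001, -0.001, -1.0]]
force: [-0.4, 0.0, 1.1]
width: 1.001
(array([-0.0037,  0.0008,  0.0004]), array([-0.   , -0.001,  0.001])) [ 0.65861859 -0.057924    0.19004972]
bonnet [282.76152227 204.34938312]
stem [288.1673867  115.37657173]
```

View pics/w1.png

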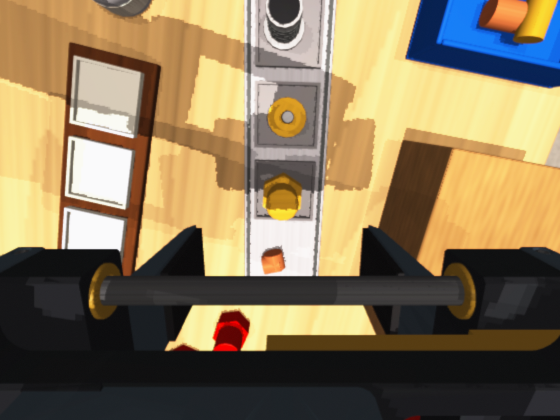

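```bash
python3 -m handwheel '[0,0,0.04,0,0,0, 0,0,0.08,0,0,0, 0,0,0.1,0,0,0, 0,0,0.1,0,0,0]'; python3 -c "
from h import *
print(rows([.66,-.061,.041],10.4))"
```

```text
time: 3.03
eef_pos: [0.6549, -0.0566, 0.0853]
eef_rot: [[-0.183, 0.983, -0.011], [0.983, 0.183, 0.001], [0.003, -0.01, -1.0]]
force: [-0.5, -0.1, -1.0]
width: 1.001
(array([-0.0054,  0.0047,  0.0443]), array([-0.01 , -0.003,  0.002]))
```

```bash
python3 -m handwheel '[0,0,0,0,0,0, 0,0,0,0,0,0, 0,0,0,0,0,0]'; python3 -c "
from h import *
print(rows([.66,-.061,.041],10.4))"
```

```text
time: 3.28
eef_pos: [0.6608, -0.0582, 0.0931]
eef_rot: [[-0.182, 0.983, 0.005], [0.983, 0.182, -0.0], [-0.001, 0.005, -1.0]]
force: [0.1, 0.1, 0.8]
width: 0.997
(array([-0.0025, -0.0015,  0.0521]), array([0.005, 0.001, 0.001]))
```

```bash
python3 -m handwheel '[-0.002,0,0.015,0,0,0, -0.002,0,0.03,0,0,0, -0.002,0,0.04,0,0,0, -0.002,0,0.049,0,0,0, -0.002,0,0.049,0,0,0, -0.002,0,0.049,0,0,0, -0.002,0,0.049,0,0,0]' 1; python3 -c "
from h import *
print(rows([.66,-.061,.041],10.4))"
```

```text
time: 3.87
eef_pos: [0.6603, -0.0606, 0.0422]
eef_rot: [[-0.181, 0.983, 0.002], [0.983, 0.181, -0.0], [-0.0, 0.002, -1.0]]
force: [0.1, 0.4, -0.7]
width: 1.0
(array([-0.0004, -0.0004,  0.0012]), array([0.002, 0.   , 0.   ]))
```

Aligned; close on the bonnet.

```bash
python3 -m handwheel '[0,0,0,0,0,0, 0,0,0,0,0,0, 0,0,0,0,0,0, 0,0,0,0,0,0, 0,0,0,0,0,0, 0,0,0,0,0,0, 0,0,0,0,0,0, 0,0,0,0,0,0, 0,0,0,0,0,0, 0,0,0,0,0,0]' 0.2 25;  python3 -m handwheel '[0,0,-0.01,0,0,0, 0,0,-0.025,0,0,0, 0,0,-0.045,0,0,0, 0,0,-0.06,0,0,0, 0,0,-0.07,0,0,0, 0,0,-0.07,0,0,0, 0,0,-0.07,0,0,0]'; python3 -c "
from h import *
p=vision.camera('wrist');cv2.imwrite('pics/w2.png',p['frame'])
print(rows([.4546,-.1545,.12],-2.9))"
```

```text
time: 4.7
eef_pos: [0.6595, -0.0605, 0.0412]
eef_rot: [[-0.181, 0.983, -0.0], [0.983, 0.181, 0.0], [0.0, -0.0, -1.0]]
force: [-0.9, 0.2, 0.4]
width: 0.344
time: 5.28
eef_pos: [0.6595, -0.0605, 0.1115]
eef_rot: [[-0.181, 0.983, 0.0], [0.983, 0.181, 0.0], [-0.0, 0.0, -1.0]]
force: [0.3, 0.0, -2.3]
width: 0.344
(array([-0.0555, -0.218 , -0.0092]), array([-0.001, -0.   ,  0.233]))
```

View pics/w2.png

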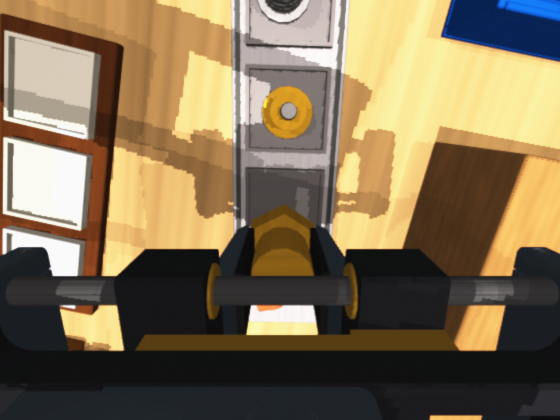

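```bash
python3 -m handwheel '[-0.002,-0.01,-0.005,0,0,0.02, -0.008,-0.03,-0.01,0,0,0.05, -0.015,-0.06,-0.01,0,0,0.08, -0.023,-0.09,-0.01,0,0,0.12, -0.03,-0.12,-0.01,0,0,0.15, -0.038,-0.15,-0.01,0,0,0.18, -0.046,-0.18,-0.01,0,0,0.21, -0.052,-0.205,-0.01,0,0,0.23, -0.055,-0.218,-0.01,0,0,0.233, -0.055,-0.218,-0.01,0,0,0.233, -0.055,-0.218,-0.01,0,0,0.233, -0.055,-0.218,-0.01,0,0,0.233]'; python3 -c "
from h import *
s=arm.observe();print(s['force'],s['width'],rows([.4546,-.1545,.0415],-2.9))"
```

```text
time: 6.33
eef_pos: [0.4564, -0.1541, 0.1214]
eef_rot: [[0.051, 0.999, 0.002], [0.999, -0.051, 0.0], [0.0, 0.002, -1.0]]
force: [-1.0, 1.0, -1.9]
width: 0.345
[-1.02106461  0.99173219 -1.93984344] 0.34535775237525085 (array([-0.0005, -0.0019,  0.0799]), array([ 0.002, -0.   , -0.   ]))
```

```bash
python3 -m handwheel '[0,-0.001,0.01,0,0,0, 0,-0.001,0.03,0,0,0, 0,-0.001,0.05,0,0,0, 0,-0.001,0.065,0,0,0, 0,-0.001,0.073,0,0,0, 0,-0.001,0.077,0,0,0, 0,-0.001,0.079,0,0,0, 0,-0.001,0.079,0,0,0, 0,-0.001,0.079,0,0,0]'; python3 -c "
from h import *
s=arm.observe();print(s['force'],s['width'],rows([.4546,-.1545,.0415],-2.9))
p=vision.camera('top');cv2.imwrite('pics/t1.png',cv2.resize(p['frame'][130:320,190:420],(690,570),interpolation=cv2.INTER_CUBIC))"
```

```text
time: 7.08
eef_pos: [0.455, -0.1542, 0.0429]
eef_rot: [[0.051, 0.999, 0.002], [0.999, -0.051, -0.0], [-0.0, 0.002, -1.0]]
force: [0.7, -0.2, -2.5]
width: 0.346
[ 0.67991279 -0.16435922 -2.52037664] 0.3464232342204644 (array([-0.0003, -0.0004,  0.0014]), array([ 0.002,  0.   , -0.   ]))
```

View pics/t1.png

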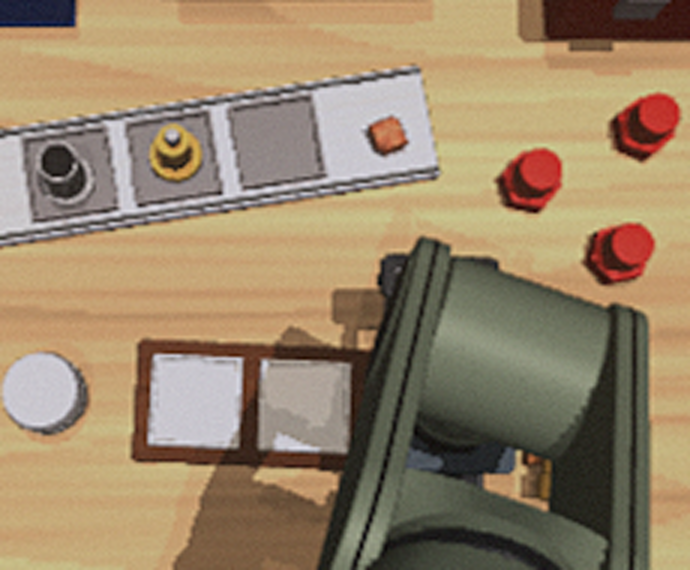

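```bash
python3 -m handwheel '[0,0,0.001,0,0,0, 0,0,0.0015,0,0,0, 0,0,0.0015,0,0,0]'; python3 -m handwheel '[0,0,0,0,0,0, 0,0,0,0,0,0, 0,0,0,0,0,0, 0,0,0,0,0,0, 0,0,0,0,0,0, 0,0,0,0,0,0]' 0.9; python3 -m handwheel '[0,0,-0.02,0,0,0, 0,0,-0.05,0,0,0, 0,0,-0.08,0,0,0, 0,0,-0.11,0,0,0, 0,0,-0.11,0,0,0, 0,0,-0.11,0,0,0]'; python3 -c "
from h import *
s=arm.observe();p=vision.camera('wrist');cv2.imwrite('pics/w3.png',p['frame'])
print(rows([.6495,.0185,.15],10.4))
"
```

```text
time: 7.38
eef_pos: [0.4545, -0.1542, 0.0412]
eef_rot: [[0.051, 0.999, 0.001], [0.999, -0.051, -0.0], [-0.0, 0.001, -1.0]]
force: [0.5, -0.1, 0.2]
width: 0.344
time: 7.88
eef_pos: [0.4542, -0.154, 0.0408]
eef_rot: [[0.051, 0.999, 0.0], [0.999, -0.051, 0.0], [0.0, 0.0, -1.0]]
force: [-0.1, 0.3, -0.5]
width: 0.753
time: 8.38
eef_pos: [0.4551, -0.1544, 0.1523]
eef_rot: [[0.051, 0.999, 0.004], [0.999, -0.051, -0.001], [-0.001, 0.004, -1.0]]
force: [-0.2, 0.1, -0.1]
width: 0.898
(array([0.1822, 0.1865, 0.0008]), array([ 0.   ,  0.   , -0.233]))
```

View pics/w3.png

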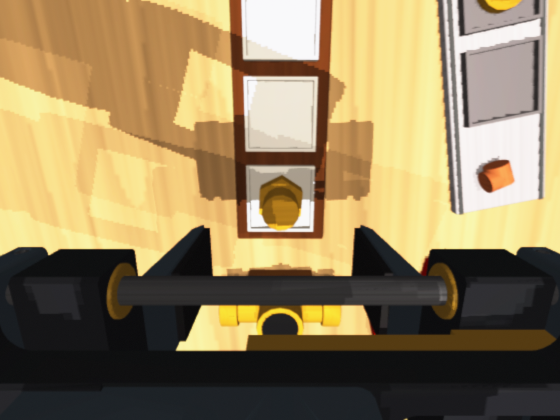

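```bash
python3 -m handwheel '[0.015,0.015,0,0,0,-0.03, 0.04,0.04,0,0,0,-0.07, 0.065,0.065,0,0,0,-0.1, 0.09,0.09,0,0,0,-0.14, 0.115,0.115,0,0,0,-0.17, 0.14,0.14,0,0,0,-0.2, 0.165,0.167,0,0,0,-0.22, 0.178,0.183,0,0,0,-0.233, 0.182,0.187,0,0,0,-0.233, 0.182,0.187,0,0,0,-0.233, 0.182,0.187,0,0,0,-0.233, 0.182,0.187,0,0,0,-0.233]' 0.9; python3 -c "
from h import *
s=arm.observe();p=vision.camera('wrist')
print(rows([.6495,.0185,.033],10.4))
C=np.linalg.inv(p['T_tool_cam']);K=np.array([[p['fx'],0,p['cx']],[0,p['fy'],p['cy']],[0,0,1]])
for n,X in [('stem',[.6495,.0190,.081]),('strainer',[.6301,.1011,.077])]:
    l=np.array(s['eef_rot']).T@(np.array(X)-s['eef_pos']);c=C@np.append(l,1);q=K@c[:3];u=q[:2]/q[2];print(n,u)
    cv2.circle(p['frame'],tuple(u.round().astype(int)),2,(255,0,255),-1)
cv2.imwrite('pics/w4.png',p['frame'])
"
```

```text
time: 9.43
eef_pos: [0.6486, 0.0172, 0.15]
eef_rot: [[-0.18, 0.984, -0.003], [0.984, 0.18, -0.0], [0.0, -0.003, -1.0]]
force: [0.1, 0.6, 0.4]
width: 0.898
(array([0.0013, 0.0011, 0.1174]), array([-0.002, -0.   , -0.001]))
stem [283.84315838 214.16702097]
strainer [278.26156235 102.50056755]
```

View pics/w4.png

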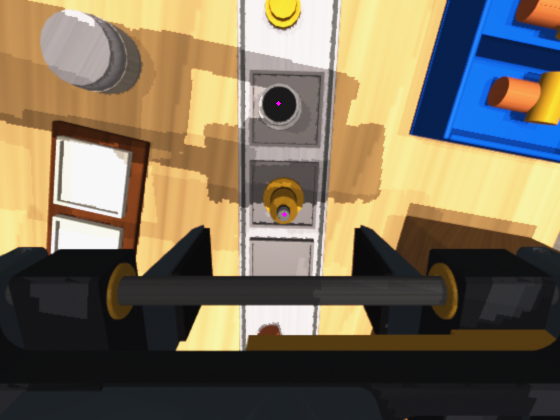

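Both predictions sit on the pin top (284,214) and the strainer mouth (278,103); the measured positions hold. Descend on the stem.

```bash
python3 -m handwheel '[0,0,0.015,0,0,0, 0,0,0.04,0,0,0, 0,0,0.065,0,0,0, 0.001,0,0.085,0,0,0, 0.001,0,0.1,0,0,0, 0.001,0,0.11,0,0,0, 0.001,0,0.116,0,0,0, 0.001,0,0.117,0,0,0, 0.001,0,0.117,0,0,0, 0.001,0,0.117,0,0,0]' 0.9; python3 -c "
from h import *
print(rows([.6495,.0185,.033],10.4))"
```

```text
time: 10.32
eef_pos: [0.6507, 0.019, 0.0349]
eef_rot: [[-0.181, 0.984, 0.002], [0.984, 0.181, 0.0], [-0.0, 0.002, -1.0]]
force: [0.3, 0.1, 0.3]
width: 0.898
(array([-0.0003, -0.0013,  0.0019]), array([0.002, 0.   , 0.   ]))
```

```bash
python3 -m handwheel '[0,0,0,0,0,0, 0,0,0,0,0,0, 0,0,0,0,0,0, 0,0,0,0,0,0, 0,0,0,0,0,0, 0,0,0,0,0,0, 0,0,0,0,0,0, 0,0,0,0,0,0, 0,0,0,0,0,0, 0,0,0,0,0,0]' 0.1 25;  python3 -m handwheel '[0,0,-0.01,0,0,0, 0,0,-0.025,0,0,0, 0,0,-0.045,0,0,0, 0,0,-0.06,0,0,0, 0,0,-0.07,0,0,0, 0,0,-0.07,0,0,0, 0,0,-0.07,0,0,0]'; python3 -c "
from h import *
print(rows([.4585,-.0747,.11],-2.9))"
```

```text
time: 11.15
eef_pos: [0.6499, 0.0192, 0.0337]
eef_rot: [[-0.181, 0.983, -0.0], [0.983, 0.181, 0.0], [0.0, -0.0, -1.0]]
force: [-1.3, -0.6, -1.1]
width: 0.257
time: 11.73
eef_pos: [0.65, 0.0192, 0.1041]
eef_rot: [[-0.181, 0.983, 0.001], [0.983, 0.181, 0.0], [-0.0, 0.001, -1.0]]
force: [-0.3, -0.1, -1.8]
width: 0.257
(array([-0.0576, -0.2053, -0.006 ]), array([ 0.001, -0.   ,  0.233]))
```

```bash
python3 -m handwheel '[-0.003,-0.01,-0.003,0,0,0.02, -0.009,-0.03,-0.006,0,0,0.05, -0.017,-0.06,-0.006,0,0,0.08, -0.025,-0.09,-0.006,0,0,0.12, -0.034,-0.12,-0.006,0,0,0.15, -0.042,-0.15,-0.006,0,0,0.18, -0.05,-0.18,-0.006,0,0,0.21, -0.055,-0.197,-0.006,0,0,0.23, -0.057,-0.205,-0.006,0,0,0.233, -0.057,-0.205,-0.006,0,0,0.233, -0.057,-0.205,-0.006,0,0,0.233, -0.057,-0.205,-0.006,0,0,0.233]'; python3 -c "
from h import *
s=arm.observe();print(s['width'],rows([.4585,-.0747,.0335],-2.9))"
```

```text
time: 12.73
eef_pos: [0.46, -0.0738, 0.1098]
eef_rot: [[0.051, 0.999, 0.001], [0.999, -0.051, 0.0], [0.0, 0.001, -1.0]]
force: [-0.1, 0.3, -2.0]
width: 0.257
0.25655771125077115 (array([-0.001 , -0.0015,  0.0763]), array([ 0.001, -0.   , -0.   ]))
```

```bash
python3 -m handwheel '[-0.001,-0.001,0.01,0,0,0, -0.001,-0.001,0.03,0,0,0, -0.001,-0.001,0.05,0,0,0, -0.001,-0.001,0.063,0,0,0, -0.001,-0.001,0.071,0,0,0, -0.001,-0.001,0.075,0,0,0, -0.001,-0.001,0.0765,0,0,0, -0.001,-0.001,0.0765,0,0,0, -0.001,-0.001,0.0765,0,0,0, -0.001,-0.001,0.0765,0,0,0]'; python3 -c "
from h import *
s=arm.observe();print(s['width'],rows([.4585,-.0747,.0335],-2.9))"
```

```text
time: 13.57
eef_pos: [0.4585, -0.0749, 0.0336]
eef_rot: [[0.051, 0.999, 0.001], [0.999, -0.051, -0.0], [-0.0, 0.001, -1.0]]
force: [0.1, -0.1, -0.9]
width: 0.255
0.25466434390466597 (array([ 0.0002, -0.    ,  0.0001]), array([ 0.001,  0.   , -0.   ]))
```

```bash
python3 -m handwheel '[0,0,0,0,0,0, 0,0,0,0,0,0, 0,0,0,0,0,0, 0,0,0,0,0,0, 0,0,0,0,0,0, 0,0,0,0,0,0, 0,0,0,0,0,0]' 0.9; python3 -m handwheel '[0,0,-0.02,0,0,0, 0,0,-0.05,0,0,0, 0,0,-0.08,0,0,0, 0,0,-0.115,0,0,0, 0,0,-0.115,0,0,0, 0,0,-0.115,0,0,0]'; python3 -c "
from h import *
s=arm.observe();p=vision.camera('wrist');cv2.imwrite('pics/w5.png',p['frame'])
print(rows([.6301,.1011,.15],10.4))
"
```

```text
time: 14.15
eef_pos: [0.4577, -0.0749, 0.0333]
eef_rot: [[0.051, 0.999, 0.0], [0.999, -0.051, 0.0], [0.0, 0.0, -1.0]]
force: [-0.0, 0.0, -0.0]
width: 0.735
time: 14.65
eef_pos: [0.4589, -0.0752, 0.1501]
eef_rot: [[0.051, 0.999, 0.005], [0.999, -0.051, -0.001], [-0.001, 0.005, -1.0]]
force: [0.6, 0.5, -0.8]
width: 0.898
(array([ 0.1846,  0.1633, -0.0014]), array([ 0.001,  0.   , -0.233]))
```

View pics/w5.png

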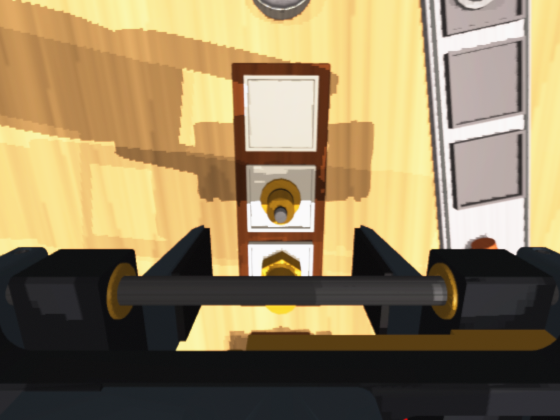

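The stem stands upright in the middle well (280,200), the bonnet below it. Now the strainer.

```bash
python3 -m handwheel '[0.015,0.014,0,0,0,-0.03, 0.04,0.036,0,0,0,-0.07, 0.065,0.058,0,0,0,-0.1, 0.09,0.08,0,0,0,-0.14, 0.115,0.102,0,0,0,-0.17, 0.14,0.124,0,0,0,-0.2, 0.165,0.146,0,0,0,-0.22, 0.18,0.16,0,0,0,-0.233, 0.185,0.164,0,0,0,-0.233, 0.185,0.164,0,0,0,-0.233, 0.185,0.164,0,0,0,-0.233, 0.185,0.164,0,0,0,-0.233]' 0.9; python3 -c "
from h import *
print(rows([.6301,.1011,.036],10.4))"
```

```text
time: 15.7
eef_pos: [0.6295, 0.1004, 0.1474]
eef_rot: [[-0.18, 0.984, -0.003], [0.984, 0.18, -0.001], [-0.0, -0.003, -1.0]]
force: [0.4, 1.4, -0.0]
width: 0.9
(array([0.0006, 0.0011, 0.1114]), array([-0.003,  0.   , -0.   ]))
```

```bash
python3 -m handwheel '[0,0,0.015,0,0,0, 0,0,0.04,0,0,0, 0,0,0.065,0,0,0, 0,0,0.083,0,0,0, 0,0,0.097,0,0,0, 0,0,0.106,0,0,0, 0,0,0.11,0,0,0, 0,0,0.112,0,0,0, 0,0,0.112,0,0,0, 0,0,0.112,0,0,0]' 0.9; python3 -c "
from h import *
print(rows([.6301,.1011,.036],10.4))"
```

```text
time: 16.53
eef_pos: [0.6314, 0.1014, 0.0373]
eef_rot: [[-0.181, 0.984, 0.002], [0.984, 0.181, 0.0], [-0.0, 0.002, -1.0]]
force: [0.5, 0.5, 0.6]
width: 0.897
(array([-0.    , -0.0014,  0.0013]), array([0.002, 0.   , 0.   ]))
```

```bash
python3 -m handwheel '[0,0,0,0,0,0, 0,0,0,0,0,0, 0,0,0,0,0,0, 0,0,0,0,0,0, 0,0,0,0,0,0, 0,0,0,0,0,0, 0,0,0,0,0,0, 0,0,0,0,0,0, 0,0,0,0,0,0, 0,0,0,0,0,0]' 0.2 25;  python3 -m handwheel '[0,0,-0.01,0,0,0, 0,0,-0.025,0,0,0, 0,0,-0.045,0,0,0, 0,0,-0.06,0,0,0, 0,0,-0.07,0,0,0, 0,0,-0.07,0,0,0, 0,0,-0.07,0,0,0]'; python3 -c "
from h import *
print(rows([.4627,.0055,.11],-2.9))"
```

```text
time: 17.37
eef_pos: [0.6309, 0.1015, 0.0362]
eef_rot: [[-0.181, 0.983, -0.0], [0.983, 0.181, 0.0], [0.0, 0.0, -1.0]]
force: [-0.2, -1.3, 0.6]
width: 0.326
time: 17.95
eef_pos: [0.6309, 0.1015, 0.1066]
eef_rot: [[-0.181, 0.983, 0.001], [0.983, 0.181, 0.0], [0.0, 0.001, -1.0]]
force: [0.0, 0.3, -1.9]
width: 0.322
(array([-0.0639, -0.1828, -0.0035]), array([ 0.001, -0.   ,  0.233]))
```

```bash
python3 -m handwheel '[-0.003,-0.01,-0.003,0,0,0.02, -0.01,-0.03,-0.003,0,0,0.05, -0.02,-0.058,-0.003,0,0,0.08, -0.03,-0.086,-0.003,0,0,0.12, -0.039,-0.112,-0.003,0,0,0.15, -0.048,-0.138,-0.003,0,0,0.18, -0.056,-0.16,-0.003,0,0,0.21, -0.061,-0.175,-0.003,0,0,0.23, -0.064,-0.183,-0.003,0,0,0.233, -0.064,-0.183,-0.003,0,0,0.233, -0.064,-0.183,-0.003,0,0,0.233, -0.064,-0.183,-0.003,0,0,0.233]'; python3 -c "
from h import *
s=arm.observe();print(s['width'],rows([.4627,.0055,.0361],-2.9))"
```

```text
time: 18.95
eef_pos: [0.4635, 0.0057, 0.1092]
eef_rot: [[0.051, 0.999, 0.001], [0.999, -0.051, 0.0], [0.0, 0.001, -1.0]]
force: [-0.4, 1.4, -0.9]
width: 0.322
0.32198032487437517 (array([-0.0002, -0.0009,  0.0731]), array([ 0.001, -0.   , -0.   ]))
```

```bash
python3 -m handwheel '[0,0,0.01,0,0,0, 0,0,0.03,0,0,0, 0,0,0.048,0,0,0, 0,0,0.06,0,0,0, 0,0,0.067,0,0,0, 0,0,0.071,0,0,0, 0,0,0.0735,0,0,0, 0,0,0.0735,0,0,0, 0,0,0.0735,0,0,0, 0,0,0.0735,0,0,0]'; python3 -c "
from h import *
s=arm.observe();print(s['width'],rows([.4627,.0055,.0361],-2.9))"
```

```text
time: 19.78
eef_pos: [0.4632, 0.0055, 0.0362]
eef_rot: [[0.051, 0.999, 0.002], [0.999, -0.051, 0.0], [0.0, 0.002, -1.0]]
force: [-0.5, 0.3, 0.3]
width: 0.326
0.32562334894486006 (array([ 0.    , -0.0005,  0.0001]), array([ 0.002, -0.   , -0.   ]))
```

Release, rise, and back away to the left so the cameras see the board.

```bash
python3 -m handwheel '[0,0,0,0,0,0, 0,0,0,0,0,0, 0,0,0,0,0,0, 0,0,0,0,0,0, 0,0,0,0,0,0, 0,0,0,0,0,0, 0,0,0,0,0,0]' 0.9; python3 -m handwheel '[0,0,-0.02,0,0,0, 0,0,-0.05,0,0,0, 0,0,-0.08,0,0,0, 0,0,-0.12,0,0,0, 0.02,0,-0.13,0,0,0, 0.06,0,-0.13,0,0,0, 0.1,0,-0.13,0,0,0, 0.14,0,-0.13,0,0,0, 0.18,0,-0.13,0,0,0, 0.22,0,-0.13,0,0,0, 0.25,0,-0.13,0,0,0, 0.25,0,-0.13,0,0,0]'; python3 -c "
from h import *
a=vision.camera('top');b=vision.camera('side')
for n,p in(('t',a),('s',b)):
  for l in ('strainer','stem','bonnet'): print(n,l,[(round(d['conf'],2),d['box']) for d in models.outline_of(p,l)])
i=cv2.resize(a['frame'][150:310,190:420],None,fx=3,fy=3,interpolation=cv2.INTER_CUBIC)[:, :520]
j=cv2.resize(b['frame'][180:340,190:283],None,fx=3,fy=3,interpolation=cv2.INTER_CUBIC)
cv2.imwrite('pics/f.png',np.hstack([i,j]))"
```

```text
time: 20.37
eef_pos: [0.4625, 0.0054, 0.0358]
eef_rot: [[0.051, 0.999, 0.0], [0.999, -0.051, 0.0], [0.0, 0.0, -1.0]]
force: [0.4, 0.0, -0.7]
width: 0.806
time: 21.37
eef_pos: [0.4756, 0.2603, 0.1656]
eef_rot: [[0.046, 0.999, 0.001], [0.999, -0.046, 0.003], [0.003, 0.001, -1.0]]
force: [-1.1, 0.3, 0.2]
width: 0.902
t strainer []
t stem [(0.72, [282.2, 261.1, 17.4, 14.2])]
t bonnet [(0.92, [386.2, 202.9, 21.6, 27.7]), (0.81, [320.2, 257.5, 15.8, 19.2]), (0.69, [395.5, 163.5, 20.7, 18.2]), (0.67, [356.9, 178.0, 22.0, 24.1])]
s strainer [(0.91, [222.4, 178.8, 19.5, 33.3]), (0.46, [207.8, 248.7, 42.4, 30.1])]
s stem [(0.8, [221.2, 206.6, 18.6, 30.8])]
s bonnet [(0.91, [289.6, 301.9, 32.8, 41.9]), (0.91, [318.7, 270.5, 25.5, 41.1]), (0.6, [216.5, 235.5, 24.2, 38.6]), (0.57, [351.8, 310.7, 26.9, 41.1])]
```

View pics/f.png

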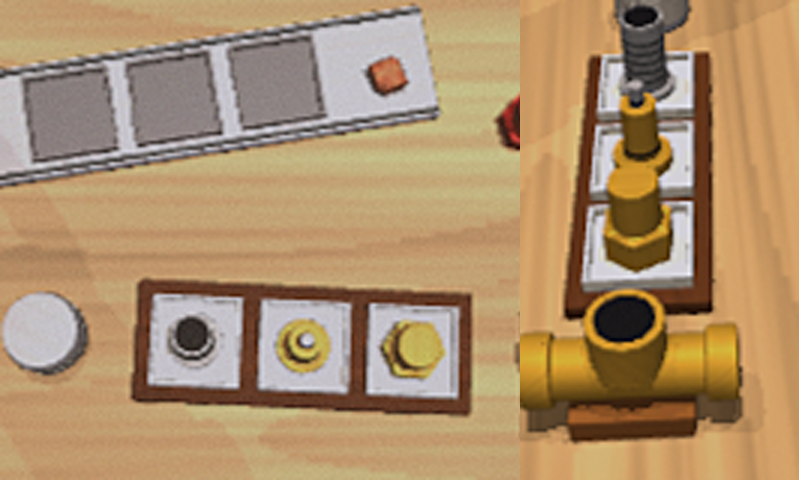

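All three parts stand upright and centred in their wells: bonnet by the valve body, stem in the middle, strainer farthest away.

```bash
python3 -m handwheel '[0,0,0,0,0,0, 0,0,0,0,0,0, 0,0,0,0,0,0]'; python3 -c "
from plant import arm
print(arm.hand_in())"
```

```text
time: 22.02
eef_pos: [0.4753, 0.2547, 0.1658]
eef_rot: [[0.052, 0.999, 0.0], [0.999, -0.052, 0.0], [0.0, 0.0, -1.0]]
force: [0.8, 0.2, -0.4]
width: 0.9
the job is handed in; nothing more can be done
None
```

I moved all three parts and handed the job in at about 22 s. The bonnet (last off) is in the well next to the valve body, the stem is in the middle well, and the strainer (first off) is in the far well.

The last top and side pictures showed each part upright and centred in its well, with the source dishes empty and the gripper clear. The grip openings matched the diameters given to within about 2 mm, and the tool forces printed at the end of each move were at most about 2.5 N on any axis.

One check disagreed: in the last top picture the network did not report the strainer. The same picture shows it plainly, and the network found it in the side picture at 0.91. The network also reported the red look-alikes as bonnets. I ruled those out by colour and left them untouched.

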